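# Push the drilled peg rail against the jig fence

## Task

Push the drilled peg rail (the pale strip with the row of six holes) across the jig board, first at one end and then at the other as needed, until its long side lies parallel against the steel fence with its whole length alongside the fence. Slide it along the board without lifting it, and leave the plain dark strip where it is.

Things in the scene. Friction and masses are not known exactly. Their poses are not given: they have to be found in the camera images.
- peg_rail: The part to push: loose pale wooden strip, 40 wide (x) x 220 long (y) x 24 high mm, about 0.15 kg, with six dark 17 mm holes in a row on top (drawn as discs; the top is flat). Lies flat on the jig board on the robot's side of the fence, in its left or right half, up to 20 degrees off parallel. Origin: centre of the underside; y along its length, z up.
- plain_strip: Bystander, leave alone: loose dark brown wooden strip of the same size (40 x 220 x 24 mm, y along its length), no holes, on the other half of the board, at least 35 mm clear of the peg rail. Origin: centre of its underside.
- fence (a point): Fixed dark steel fence, 30 mm high above the board and 560 mm long. This point: middle of the face that looks to the robot, at the height of the board's surface; x points level into the fence, away from the robot, y along it, z up. A strip set against it has its origin 20 mm in front of this face.
- board: Grey-faced jig board fixed to the bench, 260 (x) x 620 (y) x 18 mm thick, carrying the fence near its far edge and both strips. Its axes are parallel to the fence's. Origin: at bench height, 70 mm from the fence's face towards the robot; the board's surface is 18 mm higher and reaches from 140 mm before the origin to 120 mm beyond it.
There are look-alikes about, which are no part of the job. What is shaped like the peg_rail but orange is not meant.

How it is judged:
By the outcome, as a careful person would: the job done as asked, in the order asked, and still so for the second after the job is handed in, with the robot touching nothing.
It also fails if it takes over 43 s, if anything falls off the work surface, if the arm or the gripper's body presses on something with over 40 N, if the wrist force passes 120 N, or if a joint passes its speed limit or range.

## Robot

A 6-joint arm with a two-finger parallel gripper is mounted at the origin on the work surface. World frame = base frame: x ahead of the robot, y to its left, z up, the work surface at z = 0. Lengths are in m, angles in rad, forces in N, time in s.
With the tool pointing down it reaches from about 0.25 to 0.85 m from the base axis. Payload 12.5 kg.
Tool frame: the origin (TCP) lies between the finger pads; the fingertips stand 17 mm ahead of it and the grasp point (between the pads) lies 2 mm behind it; z points along the fingers, x is the direction in which the jaws open and shut, and the axes are right-handed (so a half turn about z gives the same grasp; the last joint's range is limited). The gripper opens to 93 mm and grips with 3 to 60 N. Pads are 15 mm wide; open, the fingers measure 128 mm over their backs; the gripper's body (75 mm by 188 mm) begins 65 mm behind the grasp point.
Start: joints at [1.124, 0.351, 1.652, -0, 1.139, -0.085], TCP at [0.195, 0.514, 0.215] pointing down, gripper open.
Joint ranges: [-2.75, 2.75], [-0.79, 2.1], [0.01, 2.65], [-1.57, 4.71], [0.07, 3.14], [-2.87, 2.87]. Speed limits (rad/s): [2.22, 2.22, 2.79, 3.14, 3.14, 3.14].

## Interface

Orientations are given as [roll, pitch, yaw] about the fixed x, y, z axes, in that order (R = Rz(yaw) Ry(pitch) Rx(roll)).
In Python, from workcell import telemetry, cams, workorder gives the robot as it stands.
- The arm moves only by the tool jog_arm, never from a script. Its argument "series" is a list that holds one entry, the list of rows, each a list of 7 numbers: the shift along the tool's x, y, z in m, then the turn, a rotation vector about the tool's x, y, z in degrees, then the opening, from -1 (shut) to 1 (fully open). A call has 1 to 12 rows; each row shifts and turns the commanded pose from where the row before left it, along the tool's axes as they then stand; what a row does not reach is not made up. A row lasts 1/12 s, in which the tool goes at most 41.7 mm and 7.16 degrees, less where a joint would pass 70% of its speed; a pose out of reach is approached as far as the arm can. A call is refused whole if a number of a shift passes 0.0417 or a number of a turn 7.16, either way. A call with a gripper value outside its range is refused whole. The fingers move at their own pace and stop on an object; the grip force is fixed at half the most. Time passes only in rows, so rows that do not move let the fingers close. It gives the time, the measured TCP pose, the force and the opening at its end, in the units of the state.
- telemetry.read_state(): the state, without advancing time (a new reading comes with each control period).
- cams.capture(name): name is "side" or "top"; returns a dict with "image" (400x640x3 uint8, blue, green, red), "K" (3x3 intrinsics, pixels), "distortion" ([k1, k2, p1, p2, k3] as OpenCV has them; the pictures are not rectified), "T" (4x4, takes a point from camera to world coordinates). Camera axes: x right, y down, z forward; pixel columns grow to the right and rows downward; lengths in m; the calibration is good to about 2 mm. A picture is of the moment at which its call begins. There is no depth.
- workorder.sign_off(): hands the job in, once; it reports no verdict.
The state is a dict: "time": time; "joints": joint angles; "joint_vel": joint speeds; "joint_efforts": joint torques, N m; "ee_pos": TCP position; "tool_rot": TCP orientation; "contact_force": force on the tool from outside, world axes, zero at the start; "ft_torque": the same for the moment, N m; "gripper_width": finger opening in m.
Only numpy, scipy, OpenCV 4.12 (cv2) and the standard library are available. Lean on these libraries where they do the work, as an engineer would, in place of code of your own. Each camera call takes 0.05 s, during which the arm holds its last target.

## Working session

There is one attempt and no reset: what is moved stays moved. The work goes in short steps, Python scripts to look and compute and a tool call to move; the robot and the scene stay as the last step left them, time stands still between calls to the robot, and variables do not carry over. Pictures are saved under pics/ and viewed, and the job is handed in when it is done.

Besides the shell and the picture viewer there is one more tool, called after ">>>" in YAML: its name, and indented under it one key for each argument. jog_arm: Moves the arm, as the interface text tells. Its arguments: {"type":"object","properties":{"series":{"type":"array","items":{"type":"array","items":{"type":"array","items":{"type":"number"}}}}},"required":["series"]}

```bash
ls; mkdir -p pics; python3 - <<'E'
from workcell import telemetry,cams
import cv2
s=telemetry.read_state();print({k:s[k] for k in('time','ee_pos','tool_rot','contact_force','gripper_width')})
for n in('top','side'):
    c=cams.capture(n);cv2.imwrite(f'pics/{n}0.png',c['image']);print(c['K'],c['distortion'],c['T'])
E
```

```text
pics
{'time': 0.0, 'ee_pos': array([0.1944955 , 0.51407844, 0.21470346]), 'tool_rot': array([-3.14152574e+00,  1.17001112e-03,  1.20900952e+00]), 'contact_force': array([-0.42556938,  0.36270762, -0.26106173]), 'gripper_width': 0.09314254799717821}
[[385.17860807   0.         320.34568871]
 [  0.         385.17860807 197.84870706]
 [  0.           0.           1.        ]] [-0.06645352  0.          0.          0.          0.        ] [[ 3.73510926e-04 -9.91712346e-01  1.28477557e-01  3.10940466e-01]
 [-9.99954030e-01  8.60558047e-04  9.54968184e-03 -2.98739217e-02]
 [-9.58109978e-03 -1.28475218e-01 -9.91666436e-01  1.01812533e+00]
 [ 0.00000000e+00  0.00000000e+00  0.00000000e+00  1.00000000e+00]]
[[392.93120516   0.         316.91129202]
 [  0.         392.93120516 194.20731778]
 [  0.           0.           1.        ]] [-0.03048723  0.          0.          0.          0.        ] [[ 0.89207893 -0.31760501  0.32143778  0.1500808 ]
 [-0.45170858 -0.64633254  0.61499073 -0.53942433]
 [ 0.01243156 -0.69381648 -0.72004455  0.65438015]
 [ 0.          0.          0.          1.        ]]
```

View pics/top0.png

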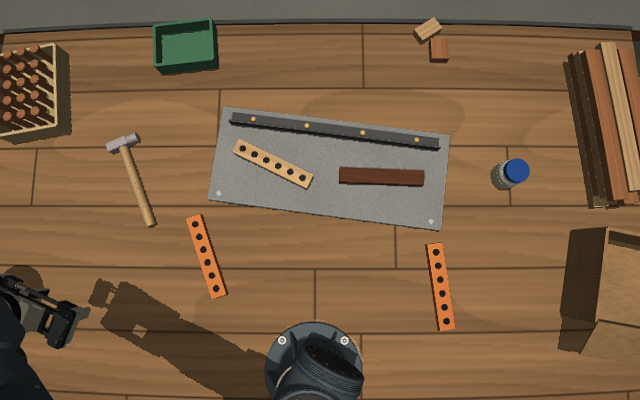

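View pics/side0.png

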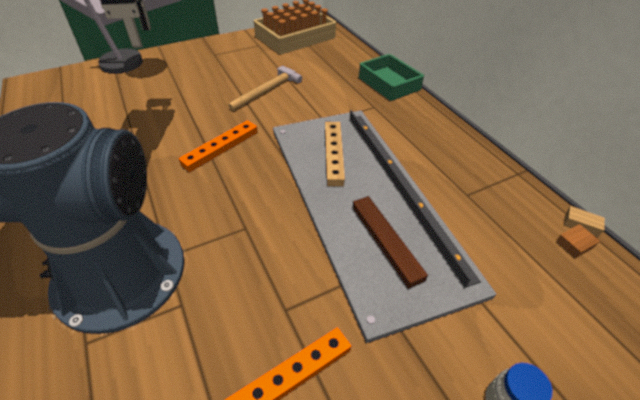

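The top view shows four strips. The pale one with six holes is at about (273,164), two orange look-alikes are at (207,257) and (441,286), and the plain dark one is at (382,176). I choose the pale one. The fence runs from (232,119) to (439,143). Next I take a close crop and measure.

```bash
cat > h.py <<'E'
import numpy as np,cv2
from workcell import cams,telemetry
def ray(c,px,z):
    u=cv2.undistortPoints(np.array(px,float).reshape(-1,1,2),c['K'],np.array(c['distortion'])).reshape(-1,2)
    d=np.c_[u,np.ones(len(u))]@c['T'][:3,:3].T; o=c['T'][:3,3]
    return (o+d*((z-o[2])/d[:,2])[:,None])[:,:2]
def big(m):
    m=cv2.morphologyEx(m.astype(np.uint8)*255,cv2.MORPH_CLOSE,np.ones((3,3)))
    cs,_=cv2.findContours(m,cv2.RETR_EXTERNAL,cv2.CHAIN_APPROX_NONE)
    return max(cs,key=cv2.contourArea).reshape(-1,2)
def proj(c,P):
    T=np.linalg.inv(c['T']);return cv2.projectPoints(np.array(P,float).reshape(-1,1,3),cv2.Rodrigues(T[:3,:3])[0],T[:3,3],c['K'],np.array(c['distortion']))[0].reshape(-1,2)
E
python3 - <<'E'
from h import *
im=cv2.imread('pics/top0.png')
cv2.imwrite('pics/crop0.png',cv2.resize(im[95:240,200:460],None,fx=3,fy=3,interpolation=cv2.INTER_CUBIC)[:435,:780])
hsv=cv2.cvtColor(im,cv2.COLOR_BGR2HSV)
for p in [(262,153),(258,152),(301,183),(380,176),(330,130),(250,190),(334,132),(300,165),(273,170)]:print(p,im[p[1],p[0]],hsv[p[1],p[0]])
E
```

```text
(262, 153) [111 159 200] [ 16 113 200]
(258, 152) [112 161 204] [ 16 115 204]
(301, 183) [120 172 217] [ 16 114 217]
(380, 176) [36 54 91] [ 10 154  91]
(330, 130) [76 79 82] [15 19 82]
(250, 190) [129 136 141] [ 18  22 141]
(334, 132) [73 76 78] [18 16 78]
(300, 165) [130 137 140] [ 21  18 140]
(273, 170) [119 172 217] [ 16 115 217]
```

View pics/crop0.png

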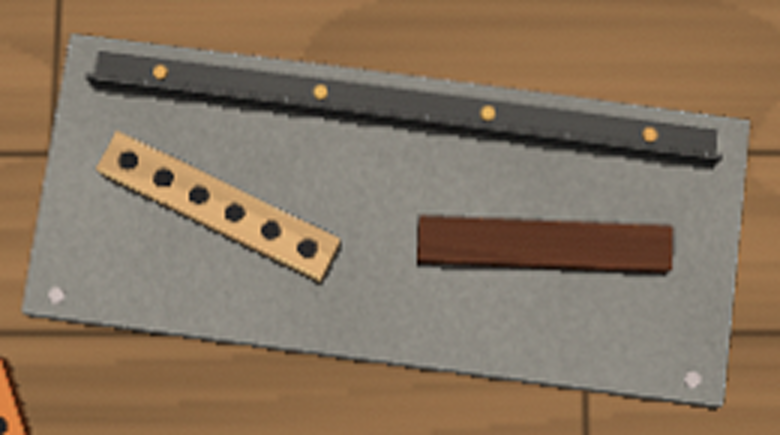

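The crop shows the pale rail with six holes, its left end near full-picture (233,148) and its right end near (313,180). The dark strip is to its right and the fence lies beyond both.

```bash
cat >> h.py <<'E'
def measure(c,roi=(200,90,470,250)):
    im=c['image'];x0,y0,x1,y1=roi;hsv=cv2.cvtColor(im,cv2.COLOR_BGR2HSV).astype(int);H,S,V=hsv[...,0],hsv[...,1],hsv[...,2]
    k=np.zeros(H.shape,bool);k[y0:y1,x0:x1]=1
    out={}
    out['rail']=ray(c,big(k&(S>85)&(S<140)&(V>175)&(H>10)&(H<24)),.042)
    out['dark']=ray(c,big(k&(S>125)&(V<120)&(V>65)&(H<15)),.042)
    out['fence']=ray(c,big(k&(S<45)&(V>60)&(V<95)),.048)
    out['board']=ray(c,big(k&(S<60)),.018)
    r={}
    for n,p in out.items():
        (ct,sz,a)=cv2.minAreaRect(p.astype(np.float32)*1000)
        b=cv2.boxPoints((ct,sz,a)); e=[b[1]-b[0],b[2]-b[1]];e=max(e,key=np.linalg.norm)
        if e[1]<0:e=-e
        r[n]=(np.array(ct)/1000,sorted(sz),np.degrees(np.arctan2(-e[0],e[1]))) # yaw: y axis = (-sin,cos)
    return r,out
E
python3 - <<'E'
from h import *
c=cams.capture('top');r,o=measure(c)
for n in r:print(n,r[n])
ct,_,yaw=r['board'];
for yw in (r['board'][2],r['fence'][2]):
    a=np.radians(yw);ex=np.array([np.cos(a),np.sin(a)]);ey=np.array([-np.sin(a),np.cos(a)])
    org=ct+.01*ex   # board spans -140..120 => centre at -10
    F=org+.07*ex
    print('fence pt',F,'yaw',yw)
    for n in r:
        p=o[n]-F;print(n,'x',(p@ex).min(),(p@ex).max(),'y',(p@ey).min(),(p@ey).max(),'ctr',(r[n][0]-F)@ex,(r[n][0]-F)@ey)
E
```

```text
rail (array([0.53007013, 0.1052366 ]), [38.306121826171875, 218.8316192626953], np.float32(-26.352701))
dark (array([ 0.49447943, -0.17716864]), [38.24519729614258, 216.47682189941406], np.float32(-2.2893424))
fence (array([ 0.61088342, -0.05618973]), [38.23579025268555, 556.0789184570312], np.float32(-7.6627827))
board (array([ 0.52432574, -0.04340125]), [261.0498352050781, 619.93408203125], np.float32(-7.601598))
fence pt [ 0.60362269 -0.05398397] yaw -7.601598
rail x -0.14620441740062992 -0.042873076617370685 y 0.04041970217164681 0.25702655331307844 ctr -0.09396850823501961 0.14809148400642808
dark x -0.11928249998805009 -0.06404520668907958 y -0.24589285650846998 -0.02876737438054817 ctr -0.09188872571004716 -0.13654001507842334
fence x -0.01137211639149117 0.026890643453651983 y -0.27926050307962264 0.2768183062693494 ctr 0.007488709994513678 -0.0012258966160823702
board x -0.2105248893988934 0.05052498860407478 y -0.3099670497369643 0.3099669365746885 ctr -0.07999999680169946 1.8001190121852417e-10
fence pt [ 0.60361135 -0.05406864] yaw -7.6627827
rail x -0.146259326493455 -0.04313319512655293 y 0.0403842493924918 0.25703230101213 ctr -0.09412664908751167 0.14807648665660703
dark x -0.11924719261683656 -0.06380020528489047 y -0.24591285619628186 -0.028773238637705017 ctr -0.09174291799497247 -0.13655263723401995
fence x -0.011627857868830398 0.026607938764537518 y -0.2791719033403919 0.2769070341582322 ctr 0.007489965843078337 -0.0011324698330999012
board x -0.21074130603488697 0.0504225201178307 y -0.309912539688389 0.3100259391701845 ctr -0.08000000263846624 -3.4531957848749073e-10
```

The sizes match what was given: the rail measures 219 x 38 mm and the board 620 x 261 mm. In the fence frame the rail centre is at (-94, 148) mm, 18.7° off parallel. The fence yaw is about -7.65°.

My plan is to turn the jaws along the fence (yaw 82.35°) and descend on the robot's side of the rail. I'll push the lagging right end first, then square the rail up and press it against the fence.

>>> jog_arm:
  series:
    - [[0,0,0,0,0,-6.5,1],[0,0,0,0,0,-6.5,1],[-0.03,0.0255,0,0,0,0,1],[-0.03,0.0255,0,0,0,0,1],[-0.03,0.0255,0,0,0,0,1],[-0.03,0.0255,0,0,0,0,1],[-0.03,0.0255,0,0,0,0,1],[-0.03,0.0255,0,0,0,0,1],[-0.03,0.0255,0,0,0,0,1],[-0.03,0.0255,0,0,0,0,1],[-0.03,0.0255,0,0,0,0,1],[-0.03,0.0255,0,0,0,0,1]]

```text
time: 1.15
ee_pos: [0.4076, 0.181, 0.2153]
tool_rot: [3.141, -0.0, 1.436]
contact_force: [1.2, 1.2, 0.4]
gripper_width: 0.0929
```

```bash
cat > st.py <<'E'
from h import *
s=telemetry.read_state()
F=np.array([.6036,-.0540]);a=np.radians(-7.65);ex=np.array([np.cos(a),np.sin(a)]);ey=np.array([-ex[1],ex[0]])
if __name__=='__main__':
    d=s['ee_pos'][:2]-F
    print('t',s['time'],'fence xy',d@ex,d@ey,'z',s['ee_pos'][2],'rot',np.degrees(s['tool_rot']),'F',s['contact_force'],s['gripper_width'])
E
python3 st.py
```

```text
t 1.15 fence xy -0.22558070620012233 0.20678978584457308 z 0.21529982905556064 rot [ 1.79993297e+02 -3.75356417e-03  8.22737850e+01] F [1.15083627 1.23664178 0.39786865] 0.092925321237854
```

>>> jog_arm:
  series:
    - [[-0.028,0.015,0,0,0,0,1],[-0.027,0.015,0,0,0,0,1],[-0.027,0.015,0,0,0,0,1],[0,0,0.025,0,0,0,1],[0,0,0.025,0,0,0,1],[0,0,0.025,0,0,0,1],[0,0,0.025,0,0,0,1],[0,0,0.022,0,0,0,1],[0,0,0.02,0,0,0,1],[0,0,0.014,0,0,0,1],[0,0,0.01,0,0,0,1],[0,0,0.003,0,0,0,1]]

```text
time: 2.15
ee_pos: [0.4398, 0.0954, 0.0449]
tool_rot: [-3.139, 0.001, 1.436]
contact_force: [0.1, 0.2, -0.6]
gripper_width: 0.0932
```

```bash
python3 st.py; python3 -c "
from h import *
c=cams.capture('side');cv2.imwrite('pics/side1.png',c['image'])"
```

```text
t 2.15 fence xy -0.18219302447664967 0.12629339609515283 z 0.04494006930741873 rot [-1.79879994e+02  3.07178583e-02  8.22702292e+01] F [ 0.08916216  0.17169951 -0.60077538] 0.09315364010840646
```

View pics/side1.png

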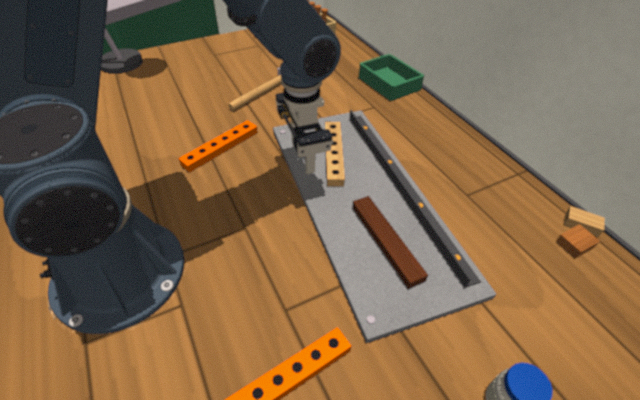

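The fingers, at about (310,165) in the picture, are down on the robot's side of the rail near its right end, clear of the dark strip. I start pushing the right end.

>>> jog_arm:
  series:
    - [[0,0.006,0,0,0,0,1],[0,0.006,0,0,0,0,1],[0,0.005,0,0,0,0,1],[0,0.005,0,0,0,0,1],[0,0.005,0,0,0,0,1],[0,0.005,0,0,0,0,1],[0,0.005,0,0,0,0,1],[0,0.005,0,0,0,0,1],[0,0.005,0,0,0,0,1],[0,0.005,0,0,0,0,1],[0,0.005,0,0,0,0,1],[0,0,0,0,0,0,1]]

```text
time: 3.2
ee_pos: [0.498, 0.0877, 0.0463]
tool_rot: [3.141, -0.0, 1.436]
contact_force: [-0.0, -0.9, 0.0]
gripper_width: 0.093
```

```bash
python3 st.py; python3 -c "
from h import *
a=cams.capture('side')['image'];b=cams.capture('top')['image']
cv2.imwrite('pics/b2.png',np.hstack([cv2.resize(a[90:290,240:500],None,fx=1.5,fy=1.5),cv2.resize(b[90:290,200:460],None,fx=1.5,fy=1.5)]))"
```

```text
t 3.2 fence xy -0.12350334785922461 0.12640809415449977 z 0.046302300781271524 rot [ 1.79957852e+02 -6.86256558e-03  8.22614499e+01] F [-0.00666786 -0.88348365  0.03436807] 0.09300726332408411
```

View pics/b2.png

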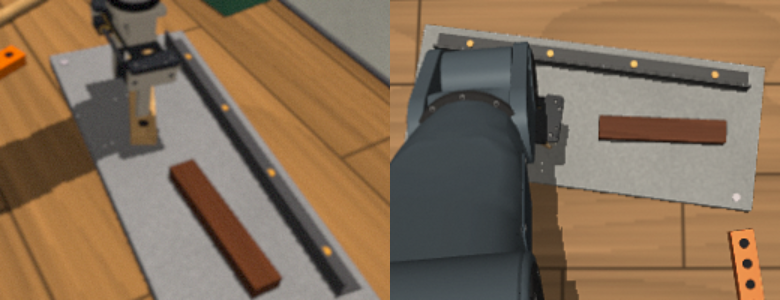

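```bash
python3 -c "
from h import *
a=cams.capture('side');im=a['image']
cv2.imwrite('pics/b3.png',cv2.resize(im[90:220,260:420],None,fx=4.5,fy=4.5,interpolation=cv2.INTER_CUBIC))
F=np.array([.6036,-.0540]);t=np.radians(-7.65);ex=np.array([np.cos(t),np.sin(t)]);ey=np.array([-ex[1],ex[0]])
p=[np.r_[F-.1235*ex+y*ey,.029] for y in (.126,.0625,.078)]
print(proj(a,p))"
```

```text
[[324.98181004 160.34586496]
 [334.40805673 177.59426566]
 [332.02853118 173.2394448 ]]
```

View pics/b3.png

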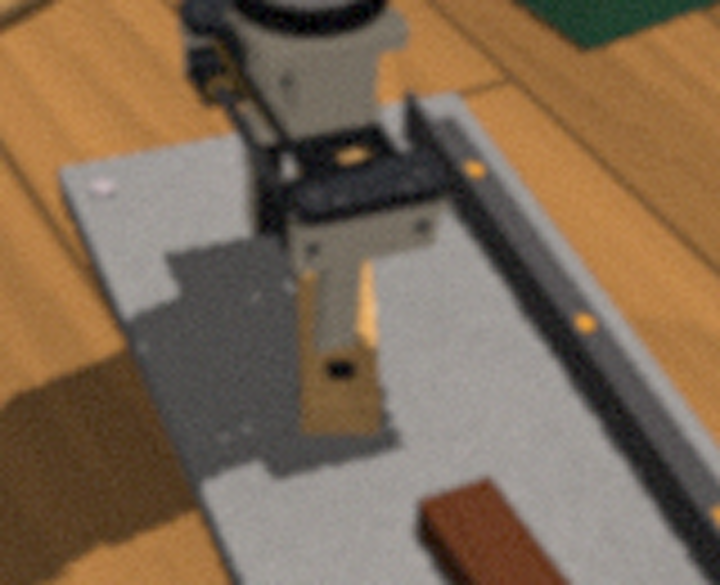

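```bash
python3 -c "
from h import *
from st import F,ex,ey
a=cams.capture('side')
px=lambda l:[(260+x/4.5,90+y/4.5) for x,y in l]
f=lambda p:np.round(np.c_[(p-F)@ex,(p-F)@ey]*1000,1)
print('rail top end corners, hole',f(ray(a,px([(300,405),(380,402),(340,369)]),.042)))
print('bottom corners',f(ray(a,px([(300,433),(378,433)]),.018)))
for z in (.029,.042,.05,.06):print(z,f(ray(a,px([(320,345),(358,345)]),z)))
im=cv2.imread('pics/side0.png');cv2.imwrite('pics/b4.png',cv2.resize(im[90:220,260:420],None,fx=4.5,fy=4.5,interpolation=cv2.INTER_CUBIC))
"
```

```text
rail top end corners, hole [[-148.2   48.1]
 [-109.5   37.5]
 [-119.8   66.5]]
bottom corners [[-146.1   52. ]
 [-108.3   39.3]]
0.029 [[-117.5  100.1]
 [ -98.4   93.7]]
0.042 [[-123.    86.7]
 [-104.4   80.5]]
0.05 [[-126.5   78.5]
 [-108.1   72.4]]
0.06 [[-130.7   68.3]
 [-112.6   62.2]]
```

View pics/b4.png

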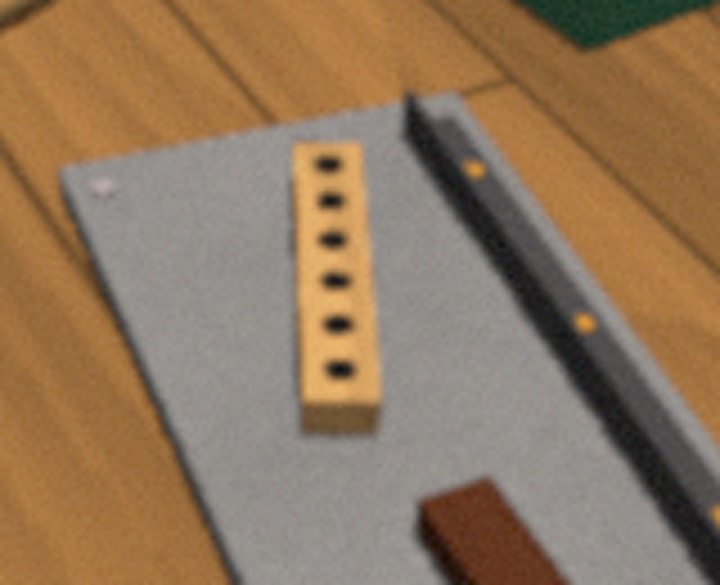

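The rail has not moved. Its end is still at side pixels (327–344,180), the same as before. The finger's lower edge at about (335,167) is over the rail's top, so the open fingertips sit at a height of about 55 mm, not the 29 mm I expected. It passed over without contact (force about 0). I back off, then look at the tips with the jaws shut.

>>> jog_arm:
  series:
    - [[0,-0.012,-0.01,0,0,0,1],[0,-0.02,0,0,0,0,1],[0,-0.02,0,0,0,0,1],[0,-0.018,0,0,0,0,1],[0,0,0,0,0,0,1],[0,0,0,0,0,0,1]]

```text
time: 3.9
ee_pos: [0.4275, 0.0974, 0.0565]
tool_rot: [3.141, -0.0, 1.436]
contact_force: [-0.0, -0.2, -0.2]
gripper_width: 0.093
```

```bash
python3 st.py; python3 -c "
from h import *
from st import F,ex,ey,s
a=cams.capture('side');im=a['image']
cv2.imwrite('pics/b5.png',cv2.resize(im[90:220,240:400],None,fx=4.5,fy=4.5,interpolation=cv2.INTER_CUBIC))
p=s['ee_pos']
for z in (-.017,0,.015):
  print(z,[ (proj(a,[np.r_[p[:2]+dy*ey+dx*ex,p[2]+z]])[0]-[240,90])*4.5 for dy,dx in((-.064,0),(-.0465,0))])"
```

```text
t 3.9 fence xy -0.1946583814199396 0.12660546539976916 z 0.05648039155802448 rot [ 1.79982814e+02 -2.32488760e-03  8.23018898e+01] F [-0.00627796 -0.22182853 -0.22935842] 0.09295412045677029
-0.017 [array([292.48063454, 410.01931591]), array([281.7746091 , 387.12186851])]
0 [array([292.15742691, 385.21102612]), array([281.30795625, 362.31996559])]
0.015 [array([291.8651742 , 362.73664748]), array([280.88601463, 339.85979661])]
```

View pics/b5.png

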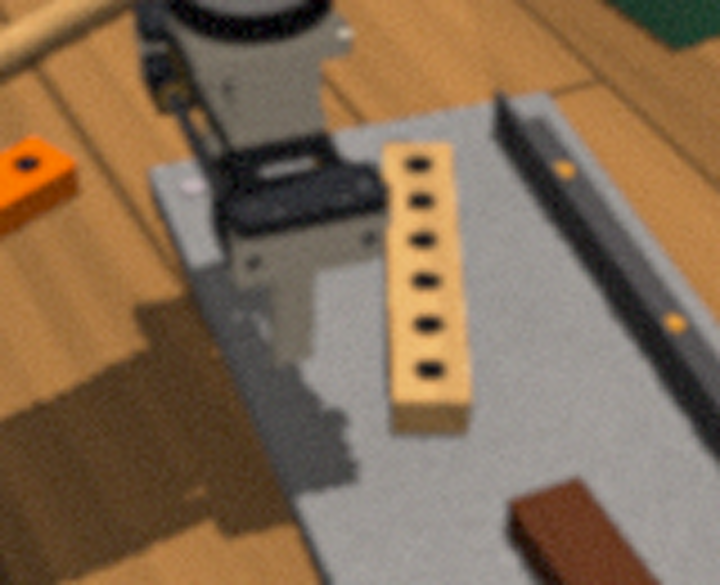

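The rail is untouched at its original pose. The fingertip edge is at crop (292,360), about 15 mm above the reported TCP height. I close the jaws to see whether the tips extend.

>>> jog_arm:
  series:
    - [[0,0,0,0,0,0,-1],[0,0,0,0,0,0,-1],[0,0,0,0,0,0,-1],[0,0,0,0,0,0,-1],[0,0,0,0,0,0,-1],[0,0,0,0,0,0,-1],[0,0,0,0,0,0,-1],[0,0,0,0,0,0,-1],[0,0,0,0,0,0,-1],[0,0,0,0,0,0,-1]]

```text
time: 4.78
ee_pos: [0.4277, 0.0973, 0.0562]
tool_rot: [-3.142, 0.0, 1.436]
contact_force: [-0.6, 0.5, 0.7]
gripper_width: 0.0309
```

```bash
python3 st.py; python3 -c "
from h import *
from st import F,ex,ey,s
a=cams.capture('side');im=a['image']
cv2.imwrite('pics/b6.png',cv2.resize(im[90:220,240:400],None,fx=4.5,fy=4.5,interpolation=cv2.INTER_CUBIC))
p=s['ee_pos']
for z in (-.017,0,.015):
  print(z,[ (proj(a,[np.r_[p[:2]+dy*ey+dx*ex,p[2]+z]])[0]-[240,90])*4.5 for dy,dx in((-.0175,0),(0,0))])"
```

```text
t 4.7833 fence xy -0.194519364064651 0.12650590555810232 z 0.05622713392578084 rot [-1.79998668e+02  4.09637927e-04  8.22752293e+01] F [-0.64352549  0.48300876  0.65263792] 0.030890556393497366
-0.017 [array([264.95225691, 350.87651742]), array([254.9449647 , 329.47511991])]
0 [array([264.26899017, 326.11362715]), array([254.13752797, 304.73979885])]
0.015 [array([263.65141506, 303.70233034]), array([253.40791911, 282.36129235])]
```

View pics/b6.png

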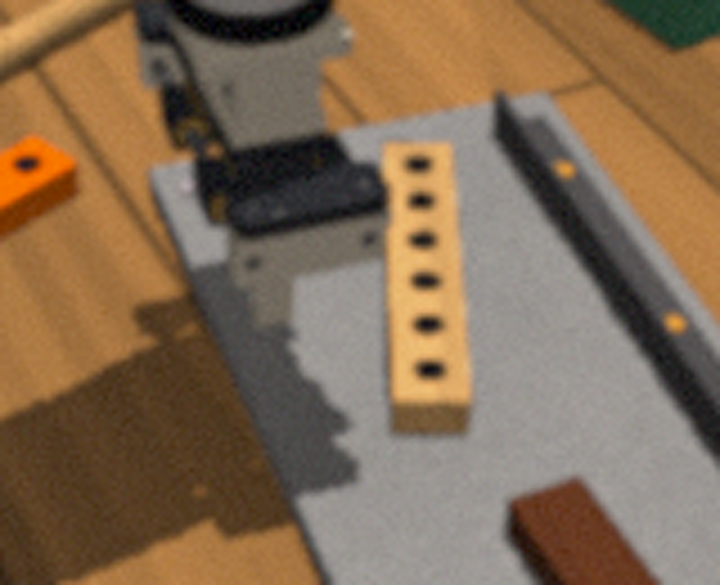

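Even with the jaws half shut, the tip at crop (270,322) is about 15 mm above the reported TCP height. So it isn't the linkage: the height reading is low by about 30 mm, and the rail passing underneath confirms that. I reopen and descend in small steps, watching the force.

>>> jog_arm:
  series:
    - [[0,0,0.004,0,0,0,1],[0,0,0.004,0,0,0,1],[0,0,0.004,0,0,0,1],[0,0,0.004,0,0,0,1],[0,0,0.002,0,0,0,1],[0,0,0.002,0,0,0,1],[0,0,0.002,0,0,0,1],[0,0,0.002,0,0,0,1],[0,0,0.002,0,0,0,1],[0,0,0.002,0,0,0,1],[0,0,0,0,0,0,1],[0,0,0,0,0,0,1]]

```text
time: 5.83
ee_pos: [0.4276, 0.0972, 0.0282]
tool_rot: [-3.141, 0.0, 1.436]
contact_force: [0.2, 0.4, -0.9]
gripper_width: 0.093
```

```bash
python3 st.py; python3 -c "
from h import *
from st import F,ex,ey,s
a=cams.capture('side');im=a['image']
cv2.imwrite('pics/b7.png',cv2.resize(im[90:220,240:400],None,fx=4.5,fy=4.5,interpolation=cv2.INTER_CUBIC))
p=s['ee_pos']
for z in (-.017,0,.015):
  print(z,[ (proj(a,[np.r_[p[:2]+dy*ey+dx*ex,p[2]+z]])[0]-[240,90])*4.5 for dy,dx in((-.064,0),)])"
```

```text
t 5.8333 fence xy -0.19454764853103146 0.1264757344522004 z 0.02816126033466333 rot [-1.79991207e+02  2.85706417e-03  8.22683382e+01] F [ 0.23151594  0.4006943  -0.88794483] 0.09301308364056897
-0.017 [array([293.28606037, 449.97786405])]
0 [array([292.98026461, 426.28305357])]
0.015 [array([292.70388517, 404.82909659])]
```

View pics/b7.png

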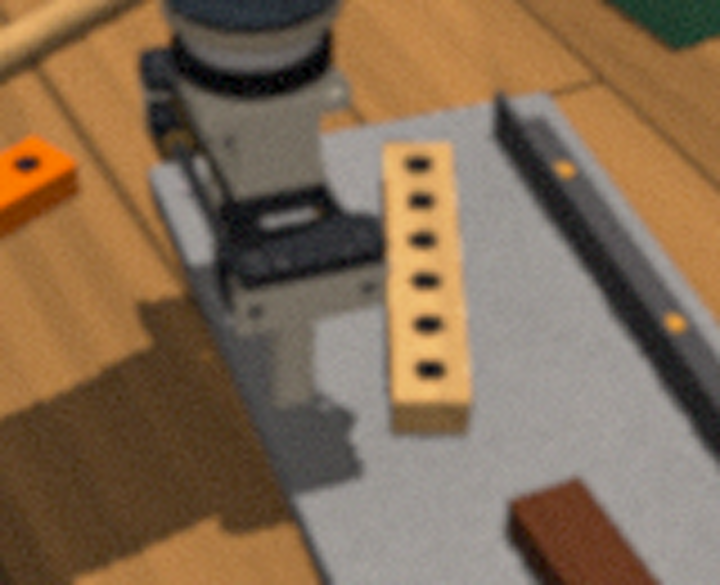

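No contact at a reported z of 0.028, which by the stated geometry would already be inside the board, so the height bias is confirmed. The tip is at crop (293,405), a height of about 43 mm. I go down 14 mm more, then push.

>>> jog_arm:
  series:
    - [[0,0,0.003,0,0,0,1],[0,0,0.003,0,0,0,1],[0,0,0.002,0,0,0,1],[0,0,0.002,0,0,0,1],[0,0,0.002,0,0,0,1],[0,0,0.002,0,0,0,1],[0,0,0,0,0,0,1]]

```text
time: 6.47
ee_pos: [0.4277, 0.0973, 0.0148]
tool_rot: [-3.141, 0.0, 1.436]
contact_force: [-5.5, -1.0, 16.2]
gripper_width: 0.093
```

```bash
python3 st.py
```

```text
t 6.4667 fence xy -0.19449886204082933 0.12649435799154082 z 0.014830424102940408 rot [-1.79986356e+02  3.74914081e-03  8.22706064e+01] F [-5.51970379 -1.00577976 16.18276691] 0.09298702572829097
```

There is contact with the board at a reported z of 0.0148 (16 N), so the tip is about 3 mm above the reading. I lift 6 mm, which leaves the tips about 6 mm off the board, well below the rail's top. Then I push.

>>> jog_arm:
  series:
    - [[0,0,-0.006,0,0,0,1],[0,0,0,0,0,0,1],[0,0.006,0,0,0,0,1],[0,0.006,0,0,0,0,1],[0,0.006,0,0,0,0,1],[0,0.006,0,0,0,0,1],[0,0.006,0,0,0,0,1],[0,0.005,0,0,0,0,1],[0,0.005,0,0,0,0,1],[0,0.005,0,0,0,0,1],[0,0.005,0,0,0,0,1],[0,0.005,0,0,0,0,1]]

```text
time: 7.47
ee_pos: [0.4825, 0.0898, 0.0202]
tool_rot: [-3.141, 0.0, 1.436]
contact_force: [0.4, 0.7, -0.1]
gripper_width: 0.0933
```

```bash
cat > look.py <<'E'
import sys
from h import *
from st import F,ex,ey,s
a=cams.capture('side')['image'];
cv2.imwrite(sys.argv[1],cv2.resize(a[90:220,260:420],None,fx=4.5,fy=4.5,interpolation=cv2.INTER_CUBIC))
E
python3 st.py; python3 look.py pics/b8.png
```

```text
t 7.4667 fence xy -0.13913915523163983 0.1263883596756685 z 0.020192852200265957 rot [-1.79986525e+02  2.17222640e-03  8.22689499e+01] F [ 0.37739455  0.66266213 -0.10773971] 0.09327671291702642
```

View pics/b8.png

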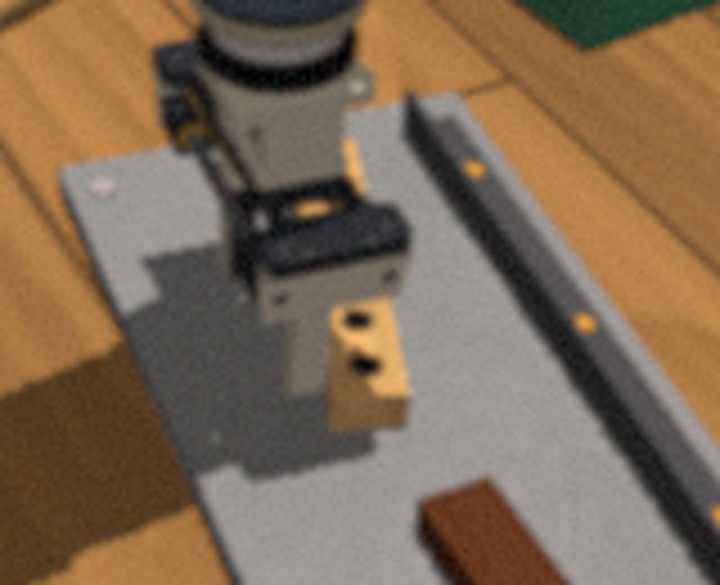

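The rail is now turning. Its right end has moved from crop (300–380,405) to (330–410,390), with the finger on its robot side. I keep pushing.

>>> jog_arm:
  series:
    - [[0,0.005,0,0,0,0,1],[0,0.005,0,0,0,0,1],[0,0.005,0,0,0,0,1],[0,0.005,0,0,0,0,1],[0,0.005,0,0,0,0,1],[0,0.005,0,0,0,0,1],[0,0.005,0,0,0,0,1],[0,0.004,0,0,0,0,1],[0,0,0,0,0,0,1]]

```text
time: 8.27
ee_pos: [0.5217, 0.0845, 0.0203]
tool_rot: [3.141, -0.0, 1.436]
contact_force: [-0.6, -0.3, 0.2]
gripper_width: 0.0932
```

```bash
python3 st.py; python3 look.py pics/b9.png
```

```text
t 8.2667 fence xy -0.09961212543931286 0.1263676140440388 z 0.020287596637093428 rot [ 1.79958235e+02 -7.86492191e-03  8.22622709e+01] F [-0.57222748 -0.32579171  0.24883676] 0.09323807597605899
```

View pics/b9.png

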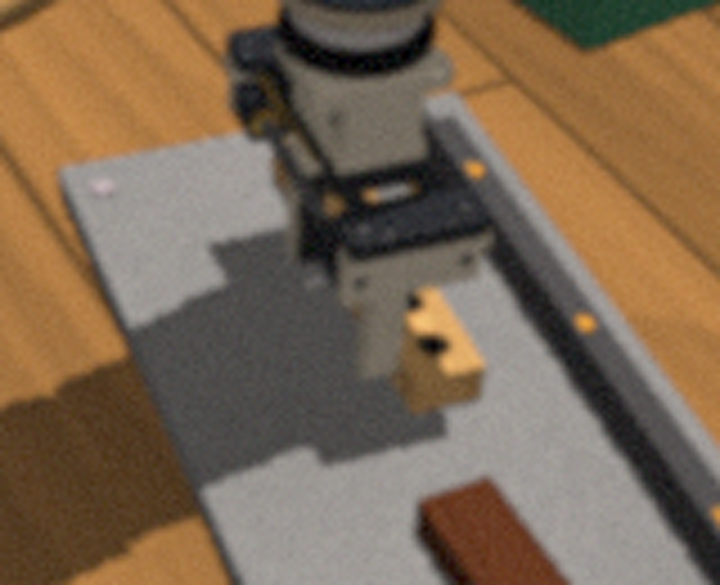

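The rail now looks about parallel to the fence, with its right end at crop (405–485,370). I push on squarely with both fingers and slow down near the fence.

>>> jog_arm:
  series:
    - [[0,0.005,0,0,0,0,1],[0,0.005,0,0,0,0,1],[0,0.005,0,0,0,0,1],[0,0.005,0,0,0,0,1],[0,0.005,0,0,0,0,1],[0,0.005,0,0,0,0,1],[0,0.004,0,0,0,0,1],[0,0.003,0,0,0,0,1],[0,0.003,0,0,0,0,1],[0,0.003,0,0,0,0,1],[0,0.002,0,0,0,0,1],[0,0,0,0,0,0,1]]

```text
time: 9.32
ee_pos: [0.5658, 0.0785, 0.0202]
tool_rot: [3.141, -0.0, 1.436]
contact_force: [0.6, 0.2, -0.2]
gripper_width: 0.0931
```

```bash
python3 st.py; python3 look.py pics/b10.png
```

```text
t 9.3167 fence xy -0.055054909493453555 0.1263110560272144 z 0.020247031416540065 rot [ 1.79972384e+02 -3.12666229e-03  8.22669527e+01] F [ 0.58859725  0.22680281 -0.22291157] 0.0931044747932833
```

View pics/b10.png

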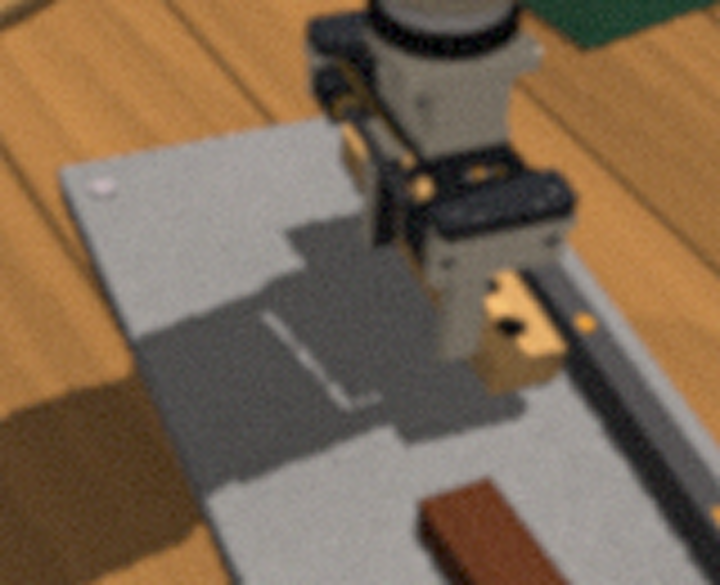

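The rail is parallel and a few mm short of the fence. I creep the rest of the way.

>>> jog_arm:
  series:
    - [[0,0.002,0,0,0,0,1],[0,0.002,0,0,0,0,1],[0,0.001,0,0,0,0,1],[0,0.001,0,0,0,0,1],[0,0,0,0,0,0,1]]

```text
time: 9.78
ee_pos: [0.5716, 0.0777, 0.0203]
tool_rot: [3.141, -0.0, 1.436]
contact_force: [0.3, 0.3, 0.3]
gripper_width: 0.0929
```

>>> jog_arm:
  series:
    - [[0,0.001,0,0,0,0,1],[0,0,0,0,0,0,1]]

```text
time: 9.95
ee_pos: [0.5724, 0.0776, 0.0202]
tool_rot: [-3.142, 0.0, 1.436]
contact_force: [-1.4, 0.2, 0.6]
gripper_width: 0.0929
```

>>> jog_arm:
  series:
    - [[0,0.001,0,0,0,0,1],[0,0,0,0,0,0,1]]

```text
time: 10.12
ee_pos: [0.5724, 0.0776, 0.0202]
tool_rot: [-3.139, 0.0, 1.436]
contact_force: [-5.5, 0.2, 4.1]
gripper_width: 0.0933
```

The fence is resisting now (5.5 N). I press 1 mm more to seat both ends, then back off straight, lift and move clear for a look.

>>> jog_arm:
  series:
    - [[0,0.001,0,0,0,0,1],[0,0,0,0,0,0,1]]

```text
time: 10.28
ee_pos: [0.5724, 0.0776, 0.02]
tool_rot: [-3.137, 0.001, 1.437]
contact_force: [-10.8, 2.0, 8.1]
gripper_width: 0.0932
```

>>> jog_arm:
  series:
    - [[0,-0.004,0,0,0,0,1],[0,-0.008,0,0,0,0,1],[0,-0.02,0,0,0,0,1],[0,-0.02,0,0,0,0,1],[0,0,-0.03,0,0,0,1],[0,0,-0.03,0,0,0,1],[0,0,-0.03,0,0,0,1],[0,0,-0.03,0,0,0,1],[0,0,-0.03,0,0,0,1],[0.02,-0.03,0,0,0,0,1],[0.025,-0.03,0,0,0,0,1],[0.025,-0.03,0,0,0,0,1]]

```text
time: 11.28
ee_pos: [0.4419, 0.1663, 0.1706]
tool_rot: [3.14, -0.001, 1.434]
contact_force: [1.2, 0.9, -0.3]
gripper_width: 0.0932
```

>>> jog_arm:
  series:
    - [[0.03,-0.02,0,0,0,0,1],[0.03,-0.02,0,0,0,0,1],[0.03,-0.02,0,0,0,0,1],[0.03,-0.02,0,0,0,0,1],[0.03,-0.02,0,0,0,0,1],[0.03,-0.02,0,0,0,0,1],[0.03,-0.02,0,0,0,0,1],[0.03,-0.02,0,0,0,0,1],[0.03,-0.02,0,0,0,0,1],[0,0,0,0,0,0,1]]

```text
time: 12.12
ee_pos: [0.2984, 0.4616, 0.1702]
tool_rot: [3.141, -0.002, 1.439]
contact_force: [1.1, 0.2, 0.3]
gripper_width: 0.093
```

```bash
python3 st.py; python3 - <<'E'
from h import *
from st import F,ex,ey
c=cams.capture('top');cv2.imwrite('pics/top9.png',c['image']);r,o=measure(c)
for n in ('rail','dark','fence','board'):
    p=o[n]-F;print(n,r[n],'x',(p@ex).min().round(4),(p@ex).max().round(4),'y',(p@ey).min().round(4),(p@ey).max().round(4))
s=cams.capture('side')['image']
cv2.imwrite('pics/e.png',np.vstack([cv2.resize(c['image'][95:215,200:460],None,fx=2.6,fy=2.6,interpolation=cv2.INTER_CUBIC)[:290,:650],cv2.resize(s[90:220,240:500],(650,310),interpolation=cv2.INTER_CUBIC)]))
E
```

```text
t 12.1167 fence xy -0.3711745504736297 0.4704250062332642 z 0.17024533087373384 rot [ 1.79987631e+02 -1.28354832e-01  8.24595881e+01] F [1.08692337 0.19871426 0.33619372] 0.0930400309706313
rail (array([0.60484467, 0.10224311]), [37.8184700012207, 218.60133361816406], np.float32(-7.470829)) x -0.0387 -0.0008 y 0.0457 0.2643
dark (array([ 0.49435614, -0.17715912]), [38.43788528442383, 216.47628784179688], np.float32(-2.2728734)) x -0.1192 -0.0638 y -0.246 -0.0288
fence (array([ 0.61734003, -0.05683264]), [36.12299346923828, 555.9666137695312], np.float32(-6.4915595)) x -0.0095 0.0267 y -0.2792 0.2768
board (array([ 0.52398914, -0.04330203]), [260.7640075683594, 619.9383544921875], np.float32(-7.659239)) x -0.2107 0.0501 y -0.31 0.31
```

View pics/e.png

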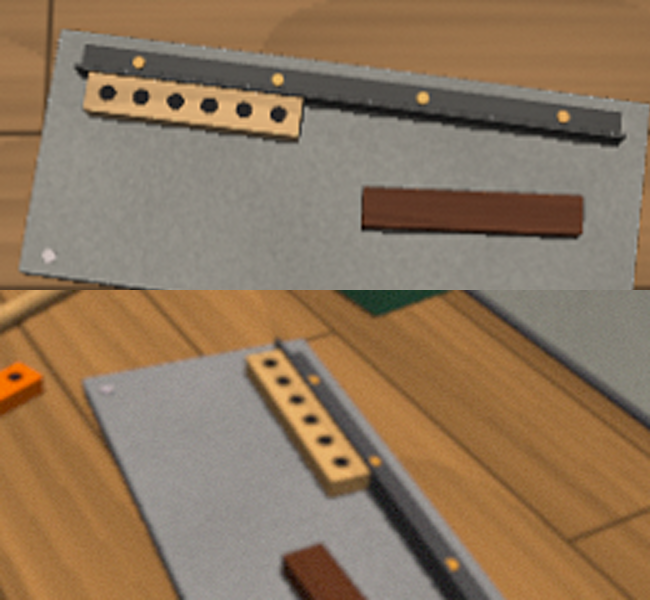

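The rail lies flush along the fence in both views: crop (85–300,75–135) above, (250–365,350–490) below. No gap shows at either end and the dark strip has not moved. In the fence frame the rail's far side is at -1 mm, its span is y 46–264 mm (the fence ends at 280), and its yaw is within 0.2° of the fence's. I hand in.

```bash
python3 -c "
from workcell import workorder
print(workorder.sign_off())"
```

```text
the job is handed in; nothing more can be done
None
```

The peg rail now lies flush and parallel against the steel fence, with its whole length alongside it, and I have handed the job in. I pushed its lagging right end first until it was parallel, then pushed it squarely with both open fingers. I pressed it to the fence at about 11 N, then backed off and moved the arm clear, about 12 s in all.

**Last checks (top camera):**

| Check | Measured |
|---|---|
| Rail angle off the fence | about 0.2° |
| Rail's far side to the fence face | about 1 mm, within calibration error |
| Rail's span along the fence | 46–264 mm from the middle (fence ends at 280 mm) |
| Plain strip shift | about 0.1 mm |

- **Missed first pass:** the first push passed over the rail without touching it. The fingertips stood about 20 mm higher than the reported tool height and stated geometry implied.
- **Board touch:** I found the true height by touching the board lightly (about 16 N on the fingertips), then pushed with the tips about 6 mm above it. My camera estimate of the offset (about 30 mm) disagreed with that contact, and I trusted the contact.
- **Fence angle in the last picture:** the fence outline alone read 1.2° different, because the rail now hides part of the fence edge. I compared against the board's angle and the first fence reading instead, which agree with each other.

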